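# Open the child-resistant tub and put the used coin cell in it

## Task

Put the used coin cell that lies on the rubber mat away in the child-resistant battery tub: press the tub's cap down hard and, keeping it pressed, turn it anticlockwise until it comes free, then lift it off and set it down gently on the mat, flat and right way up. Then drop the cell through the open mouth into the tub and leave the tub open, with the cap still lying on the mat. Leave the transmitter, antenna, screwdriver, screw jar and tape roll where they are.

Things in the scene. Friction and masses are not known exactly. Their poses are not given: they have to be found in the camera images.
- tub_mouth (a point): Centre of the rim of the fixed white battery tub, 95 mm above the bench; z up. Round: 60 mm diameter up to 65 mm above the bench, then a neck 50 mm across (58 at its three bayonet locks). Mouth 44 mm wide, inner floor 8 mm above the bench. A steel band 70 mm across on a 96 mm square plate holds its lowest 27 mm, so it cannot turn or tip. The cap covers it at the start.
- cap_center (a point): Centre, half-way up, of the loose white fluted cap: 64 mm diameter, 35 mm high, about 45 g, hollow from below; z points up through its flat top. At the start it is locked on the tub, its centre 2.5 mm below the rim. Three inner lugs sit in the tub's locks: it does not lift, nor turn more than about 5 degrees, unless pressed down.
- cap_liner (a joint): Sprung disc inside the cap, bearing on the rim: 0 at rest on the closed tub, grows (m) as the cap is pressed (5 N + 1400 N/m), ends at 0.009 (18 N), -0.0015 when off. Keep it between 0.006 and 0.0085 (13 to 17 N) while turning anticlockwise from above (under 0.5 N m): the lugs are free from 36 to 88 degrees, 60 is best; then the cap lifts straight off.
- cell_center (a point): Centre of the used coin cell: a loose steel disc, 24.5 mm diameter, 7.7 mm thick, 10.5 g, lying flat on the mat. z up.
- mat_top (a point): Centre of the top face of the dark rubber work mat, 3 mm above the bench; fixed, 300 mm along its x by 320 mm along its y. The transmitter, antenna and screwdriver lie on its far half (its x above 10 mm); the near half holds only the cell, so there is room for the cap on the near half, beside the cell.
- transmitter: Bystander: opened aluminium transmitter, 118 x 139 x 40 mm, on the far half of the mat; origin at the centre of its underside.
- antenna: Bystander: black stub antenna, 110 mm long, 11 mm high, lying along its x on the far half of the mat; origin at the middle of its underside.
- screwdriver: Bystander: screwdriver with a black handle, 125 mm long, lying along its x on the far half of the mat.
- screw_jar: Bystander: clear screw jar with a steel lid, 56 mm diameter, 66 mm high, about 135 mm from the tub's axis on the far side; origin at the centre of its underside.
- tape_roll: Bystander: roll of brown tape lying flat, 90 mm diameter, 48 mm high, about 145 mm from the tub's axis on the robot's side; origin at the centre of its underside.

How it is judged:
On the way, in this order (a step that is already met when the one before it is completed fails the run):
1. the cap is pressed down against its spring (at least 3 mm) on the closed tub (value of joint cap_liner above 0.003 m and horizontal distance between cap_center and tub_mouth below 0.006 m), for 0.1 s.
2. the cap is off: lifted clear of the tub (distance between cap_center and tub_mouth above 0.04 m), for 0.1 s.
At the end, for the whole second after the job is handed in: The cap lies at rest on the mat, flat (within 6 degrees) and right way up, its centre at least 15 mm inside the mat's edges; the cell lies at rest inside the tub, at least 40 mm below the rim; nothing else has been moved more than 25 mm (x of cap_center in the frame of mat_top between -0.135 and 0.135 m and y of cap_center in the frame of mat_top between -0.145 and 0.145 m and z of cap_center in the frame of mat_top between 0.01 and 0.02 m and angle between cap_center's own z axis and vertical below 0.1 rad and horizontal distance between cell_center and tub_mouth below 0.028 m and z of cell_center in the frame of tub_mouth below -0.04 m and linear speed of cap below 0.02 m/s and linear speed of cell below 0.03 m/s); the robot touches nothing.
It fails at once if the cap is dropped or thrown (falls free at more than 0.7 m/s) (linear speed of cap above 0.7 m/s and contact force between the fingers and cap below 0.05 N).
It fails at once if the transmitter, antenna, screwdriver, screw jar or tape roll is moved more than 25 mm (distance of any of transmitter, antenna, screwdriver, screw_jar, tape_roll from where it was at the start of the episode above 0.025 m).
It also fails if it takes over 59 s, if anything falls off the work surface, if the arm or the gripper's body presses on something with over 40 N, if the wrist force passes 120 N, or if a joint passes its speed limit or range.

## Robot

A 6-joint arm with a two-finger parallel gripper is mounted at the origin on the work surface. World frame = base frame: x ahead of the robot, y to its left, z up, the work surface at z = 0. Lengths are in m, angles in rad, forces in N, time in s.
With the tool pointing down it reaches from about 0.375 to 0.9 m from the base axis. Payload 3.1 kg.
Tool frame: the origin (TCP) lies on the centre line of the jaws, within the pads' length; the fingertips stand 19 mm ahead of it and the grasp point (between the pads) is the TCP; z points along the fingers, y is the line along which they close (so a half turn about z gives the same grasp; the last joint's range is limited). The gripper opens to 85 mm and grips with 20 to 120 N. Pads are 22 mm wide; open, the fingers measure 114 mm over their backs; the gripper's body (76 mm by 85 mm) begins 54 mm behind the grasp point. The pads swing forward as they close: fully open they stand 13 mm farther back than shut.
Start: joints at [-1.5, 0.527, 1.433, -0, 1.181, -0.178], TCP at [0.155, -0.606, 0.25] pointing down, gripper open.
Joint ranges: [-3.08, 3.08], [-0.75, 2.2], [0.22, 2.44], [-1.43, 4.57], [0, 2.65], [-2.85, 2.85]. Speed limits (rad/s): [2.79, 2.79, 3.14, 3.14, 3.14, 3.14].

## Interface

Orientations are given as a unit quaternion [x, y, z, w].
In Python, from station import manip gives the robot as it stands.
- The arm moves only by the tool servo_tool, never from a script. Its argument "rows" is a list that holds one entry, the list of rows, each a list of 7 numbers: the turn, a rotation vector about the tool's x, y, z in degrees, then the shift along the tool's x, y, z in m, then the gripper command: -1 is shut, 1 is fully open, values between are in proportion. In form: [[[wx, wy, wz, tx, ty, tz, jaw], ...]]. A call has 1 to 8 rows; each row shifts and turns the commanded pose from where the row before left it, along the tool's axes as they then stand; what a row does not reach is not made up. A row lasts 1/12 s, in which the tool goes at most 41.7 mm and 7.16 degrees, less where a joint would pass 70% of its speed; a pose out of reach is approached as far as the arm can. A call is refused whole if a number of a shift passes 0.0417 or a number of a turn 7.16, either way. A call with a gripper value outside its range is refused whole. The fingers move at their own pace and stop on an object; "squeeze" is the grip in N (left out, the last holds). Time passes only in rows, so rows that do not move let the fingers close. It gives the time, the measured TCP pose, the force, the opening and the grip force at its end, in the units of the state.
- manip.sense(): the state, without advancing time (a new reading comes with each control period).
- manip.snapshot(name): name is "scene" or "top" or "wrist"; returns the picture (480x640x3 uint8, blue, green, red); there is no depth.
- manip.camera_info(name): a dict with "K" (3x3 intrinsics, pixels), "camera_from_world" (4x4, takes a point from world to camera coordinates). Camera axes: x right, y down, z forward; pixel columns grow to the right and rows downward; lengths in m; the calibration is good to about 2 mm. A picture is of the moment at which its call begins: read the wrist's pose just before it. camera_info takes no time and is no camera call; for the wrist camera it gives the pose at the moment of the call.
- manip.sign_off(): hands the job in; it is judged then, once.
The state is a dict: "t": time; "q": joint angles; "qd": joint speeds; "tau": joint torques, N m; "tcp_pos": TCP position; "tool_rot": TCP orientation; "force": force on the tool from outside, world axes, zero at the start; "ft_torque": the same for the moment, N m; "finger_gap": opening from 0.0 (shut) to 1.0 (fully open); "gripper_force": force on a finger pad.
Only numpy, scipy, OpenCV 4.12 (cv2) and the standard library are available. Lean on these libraries where they do the work, as an engineer would, in place of code of your own. Each camera call takes 0.05 s, during which the arm holds its last target. There are 200 camera calls.

## Working session

There is one attempt and no reset: what is moved stays moved. The work goes in short steps, Python scripts to look and compute and a tool call to move; the robot and the scene stay as the last step left them, time stands still between calls to the robot, and variables do not carry over. Pictures are saved under pics/ and viewed, at most 10 in all, crops included, and the job is handed in when it is done.

Besides the shell and the picture viewer there is one more tool, called as a command line: name --argument value ..., lists and objects as JSON in quotes. servo_tool: Moves the arm, as the interface text tells. Its arguments: {"type":"object","properties":{"rows":{"type":"array","items":{"type":"array","items":{"type":"array","items":{"type":"number"}}}},"squeeze":{"type":"number"}},"required":["rows"]}

```bash
mkdir -p pics
cat > h.py <<'E'
import numpy as np, cv2
from station import manip
def ray(cam,u,v,z,ci=None):
    ci=ci or manip.camera_info(cam); K=np.array(ci["K"]);T=np.array(ci["camera_from_world"])
    R=T[:3,:3];c=-R.T@T[:3,3];d=R.T@np.linalg.solve(K,[u,v,1.])
    return c+d*(z-c[2])/d[2]
def proj(cam,p):
    ci=manip.camera_info(cam);T=np.array(ci["camera_from_world"]);x=np.array(ci["K"])@(T[:3,:3]@p+T[:3,3]);return x[:2]/x[2]
E
python3 - <<'E'
from h import *
s=manip.sense();print(s)
for c in("top","scene"):
    cv2.imwrite(f"pics/{c}0.png",manip.snapshot(c))
    print(c,manip.camera_info(c))
E
```

```text
{'t': 0.0, 'q': array([-1.49951191e+00,  5.28493030e-01,  1.43392482e+00,  1.43181027e-05,
        1.18138548e+00, -1.78508564e-01]), 'qd': array([ 9.62000989e-04, -1.25064383e-03, -2.10459972e-03, -5.16400931e-05,
        2.92928541e-04,  2.73043191e-04]), 'tau': array([-2.05546708e-04, -4.42357707e+01, -1.78023702e+01, -3.29150462e-04,
        8.39666318e-03,  5.17661775e-06]), 'tcp_pos': array([ 0.15447964, -0.60490277,  0.2493099 ]), 'tool_rot': array([ 9.92210300e-01,  1.24569252e-01,  6.58417125e-05, -1.10339664e-03]), 'force': array([0.44263097, 0.05291822, 0.21725824]), 'ft_torque': array([ 0.00545936,  0.0162155 , -0.0001218 ]), 'gripper_force': 0.0, 'finger_gap': 1.002080674971949}
top {'K': array([[439.98340012,   0.        , 315.52553952],
       [  0.        , 439.98340012, 238.81936413],
       [  0.        ,   0.        ,   1.        ]]), 'camera_from_world': array([[ 0.04485126, -0.99898256,  0.00471342, -0.01117917],
       [-0.97584344, -0.04482125, -0.21382383,  0.59057917],
       [ 0.21381754,  0.00499071, -0.97686087,  0.87807404],
       [ 0.        ,  0.        ,  0.        ,  1.        ]])}
scene {'K': array([[448.06100862,   0.        , 329.49786422],
       [  0.        , 448.06100862, 236.29573884],
       [  0.        ,   0.        ,   1.        ]]), 'camera_from_world': array([[-0.24439964,  0.96963285,  0.00899709,  0.15121361],
       [ 0.82545041,  0.21290873, -0.52278245, -0.44042658],
       [-0.5088226 , -0.12034119, -0.85241865,  1.1450743 ],
       [ 0.        ,  0.        ,  0.        ,  1.        ]])}
```

View pics/top0.png

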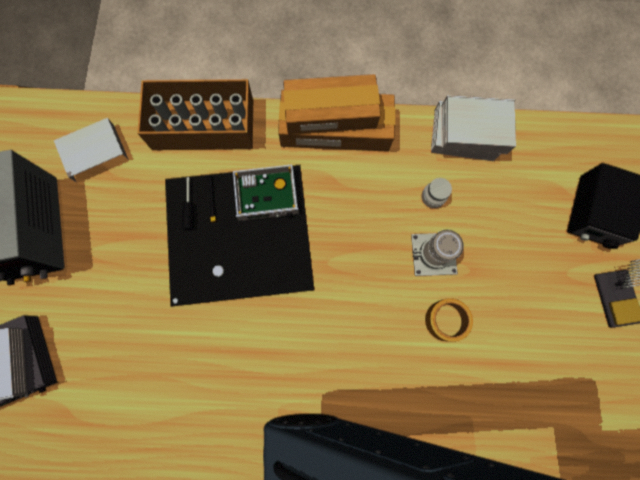

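View pics/scene0.png

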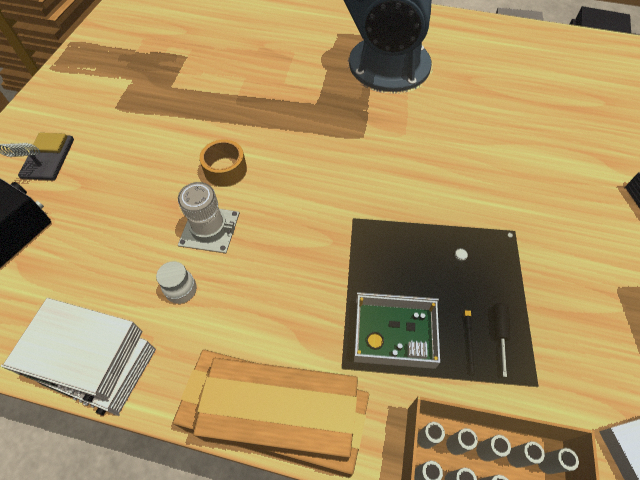

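The top view shows the cell at (218,271), the cap top at about (448,244), the mat corners at (165,178), (300,166), (314,290) and (172,306), the jar at (437,193) and the tape at (450,320). In the scene view the cap is at (198,193) and the cell at (461,254).

Run:
```python
from h import *
t=cv2.imread("pics/top0.png");s=cv2.imread("pics/scene0.png")
def blob(im,u,v,r,thr):
    m=np.zeros(im.shape[:2],np.uint8);cv2.circle(m,(u,v),r,255,-1)
    h=cv2.cvtColor(im,cv2.COLOR_BGR2HSV);b=((h[...,1]<60)&(h[...,2]>thr)&(m>0)).astype(np.uint8)
    n,l,st,c=cv2.connectedComponentsWithStats(b);i=1+np.argmax(st[1:,4]);return c[i],st[i]
c,st=blob(t,218,271,15,110);print("cell top",c,st,ray("top",*c,.0107))
c,st=blob(s,461,254,15,110);print("cell scene",c,st,ray("scene",*c,.0107))
for P in [(165,178),(300,166),(314,290),(172,306)]:print("mat",ray("top",*P,.003)[:2])
for n,P,z in[("jar",(436,191),.066),("tape",(451,319),.048)]:print(n,ray("top",*P,z)[:2])
a=cv2.resize(t[215:285,405:475],None,fx=5,fy=5,interpolation=2);b=cv2.resize(s[175:245,165:235],None,fx=5,fy=5,interpolation=2)
cv2.imwrite("pics/crop.png",np.hstack([a,b]))
```

```text
cell top [217.44827586 270.47126437] [213 266  10  10  87] [0.52000757 0.23087343 0.0107    ]
cell scene [461.24324324 253.81981982] [455 248  13  12 111] [0.52073176 0.23090034 0.0107    ]
mat [0.73373417 0.37584193]
mat [0.77846635 0.0605768 ]
mat [0.487149   0.01409431]
mat [0.43776569 0.32534125]
jar [ 0.70928103 -0.24327401]
tape [ 0.43501778 -0.27586701]
```

View pics/crop.png

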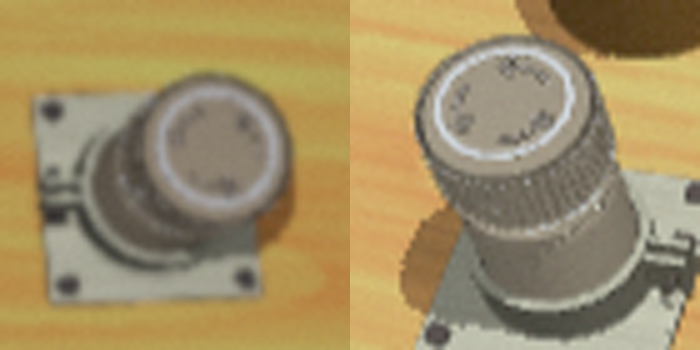

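In the crops the white ring on the cap's top is centred at (219,146) in the top view and (156,101) in the scene view, at 5x scale.

Run:
```python
from h import *
from scipy.spatial.transform import Rotation as R
a=ray("top",405+219/5-.4,215+146/5-.4,.110);b=ray("scene",165+156/5-.4,175+101/5-.4,.110);print(a,b)
s=manip.sense();r=R.from_quat(s["tool_rot"]);p=(a+b)/2
print(r.as_matrix().round(3))
d=np.array([p[0],p[1],.25])-s["tcp_pos"];print(p,d,"tool:",r.inv().apply(d))
print("mat heading deg",np.degrees(np.arctan2(.3158-.0467,1)))
```

```text
[ 0.58242734 -0.25474833  0.11      ] [ 0.58017979 -0.25277461  0.11      ]
[[ 0.969  0.247 -0.   ]
 [ 0.247 -0.969  0.002]
 [ 0.    -0.002 -1.   ]]
[ 0.58130357 -0.25376147  0.11      ] [0.4268045  0.35120003 0.00055649] tool: [ 5.00373873e-01 -2.34797432e-01  8.09328494e-05]
mat heading deg 15.061501796513873
```

servo_tool --rows '[[[0,0,0,0.0313,-0.0147,0,1],[0,0,0,0.0313,-0.0147,0,1],[0,0,0,0.0313,-0.0147,0,1],[0,0,0,0.0313,-0.0147,0,1],[0,0,0,0.0313,-0.0147,0,1],[0,0,0,0.0313,-0.0147,0,1],[0,0,0,0.0313,-0.0147,0,1],[0,0,0,0.0313,-0.0147,0,1]]]' --squeeze 90

```text
t: 0.77
tcp_pos: [0.369, -0.4282, 0.2499]
tool_rot: [0.992, 0.124, -0.0, -0.0]
force: [0.2, -0.4, 0.3]
finger_gap: 0.999
gripper_force: 0.0
```

servo_tool --rows '[[[0,0,0,0.0313,-0.0147,0,1],[0,0,0,0.0313,-0.0147,0,1],[0,0,0,0.0313,-0.0147,0,1],[0,0,0,0.0313,-0.0147,0,1],[0,0,0,0.0313,-0.0147,0,1],[0,0,0,0.0313,-0.0147,0,1],[0,0,0,0.0313,-0.0147,0,1],[0,0,0,0.0313,-0.0147,0,1]]]'

```text
t: 1.43
tcp_pos: [0.5825, -0.2523, 0.2498]
tool_rot: [0.992, 0.125, -0.0, -0.0]
force: [0.7, -0.8, 1.3]
finger_gap: 1.001
gripper_force: 0.0
```

Run:
```python
from h import *
s=manip.sense();print(s["t"],s["tcp_pos"],s["q"],s["tool_rot"])
ci=manip.camera_info("wrist");print(ci)
im=manip.snapshot("wrist");cv2.imwrite("pics/w1.png",im)
print(proj("wrist",np.array([.5813,-.2538,.11])))
```

```text
1.4333 [ 0.58248625 -0.25233004  0.24979685] [-5.84532027e-01  5.41939798e-01  1.40636547e+00 -5.62585446e-05
  1.19449793e+00  7.36366043e-01] [ 9.92202536e-01  1.24634507e-01 -4.76258119e-04 -3.74454802e-04]
{'K': array([[375.41169919,   0.        , 315.32779716],
       [  0.        , 375.41169919, 245.39540876],
       [  0.        ,   0.        ,   1.        ]]), 'camera_from_world': array([[ 2.47704726e-01, -9.68835479e-01, -4.27348995e-04,
        -3.88610969e-01],
       [-9.31840293e-01, -2.38366751e-01,  2.73596345e-01,
         4.47051301e-01],
       [-2.65171712e-01, -6.73728866e-02, -9.61844508e-01,
         5.14186496e-01],
       [ 0.00000000e+00,  0.00000000e+00,  0.00000000e+00,
         1.00000000e+00]])}
[321.38484482 248.73759122]
```

View pics/w1.png

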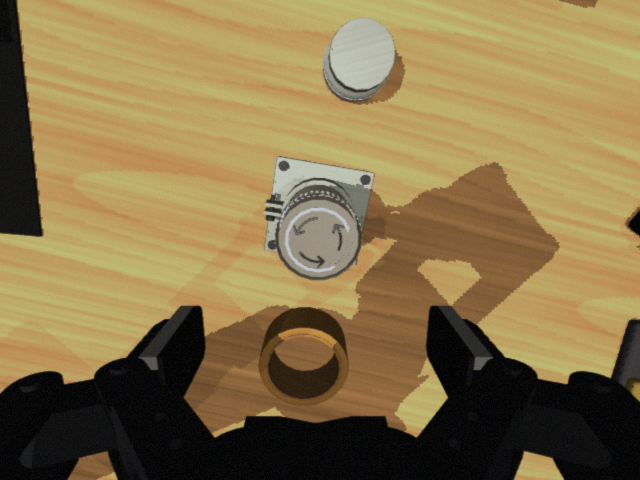

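The wrist view shows the cap's ring centred at about (319,240), with the jar at the top and the tape between the fingers below. I'll refine this with the arm at rest.

Run:
```python
from h import *
from scipy.spatial.transform import Rotation as R
for k in range(2):
    s=manip.sense();ci=manip.camera_info("wrist");im=manip.snapshot("wrist")
g=cv2.cvtColor(im,cv2.COLOR_BGR2HSV)
m=((g[...,1]<40)&(g[...,2]>185)).astype(np.uint8);m[:200]=0;m[285:]=0;m[:,:265]=0;m[:,375:]=0
ys,xs=np.nonzero(m);e=cv2.fitEllipse(np.column_stack([xs,ys]).astype(np.float32));print(len(xs),xs.min(),xs.max(),ys.min(),ys.max(),e)
c=((xs.min()+xs.max())/2,(ys.min()+ys.max())/2)
p=ray("wrist",*c,.11,ci);print(c,p,s["t"],s["tcp_pos"],s["tool_rot"])
r=R.from_quat(s["tool_rot"]);print(r.inv().apply(np.array([p[0],p[1],.095])-s["tcp_pos"]))
p=np.array([.5813,-.2538]);
```

```text
399 269 349 208 275 ((321.43499755859375, 244.13381958007812), (59.524471282958984, 74.22821807861328), 114.80255889892578)
(np.float64(309.0), np.float64(241.5)) [ 0.58138854 -0.24605804  0.11      ] 1.5333 [ 0.58490464 -0.24996996  0.249777  ] [ 9.91857104e-01  1.27351295e-01  8.96843769e-04 -5.72318750e-04]
[-0.00271171 -0.00453293  0.15477624]
```

Run:
```python
from h import *
from scipy.spatial.transform import Rotation as R
s=manip.sense();ci=manip.camera_info("wrist");im=manip.snapshot("wrist")
g=cv2.cvtColor(im,cv2.COLOR_BGR2HSV)
m=((g[...,1]<40)&(g[...,2]>185)).astype(np.uint8);m[:200]=0;m[285:]=0;m[:,:280]=0;m[:,360:]=0
n,l,st,c=cv2.connectedComponentsWithStats(m,connectivity=8)
i=1+np.argsort(-st[1:,4])[:4];print(st[i])
cc=st[i[0]];c=(cc[0]+(cc[2]-1)/2,cc[1]+(cc[3]-1)/2)
p=ray("wrist",*c,.11,ci);print(c,p,s["t"],s["tcp_pos"])
print(R.from_quat(s["tool_rot"]).inv().apply(np.array([p[0],p[1],.095])-s["tcp_pos"]))
cv2.imwrite("pics/w2.png",cv2.resize(im[180:300,260:380],None,fx=4,fy=4))
```

```text
[[286 209  64  64 403]
 [283 216   1   2   2]
 [285 212   1   1   1]]
(np.float64(317.5), np.float64(240.5)) [ 0.58147611 -0.2535856   0.11      ] 1.5833 [ 0.58299346 -0.25164662  0.24963374]
[-0.00189147  0.00158935  0.15463361]
```

View pics/w2.png

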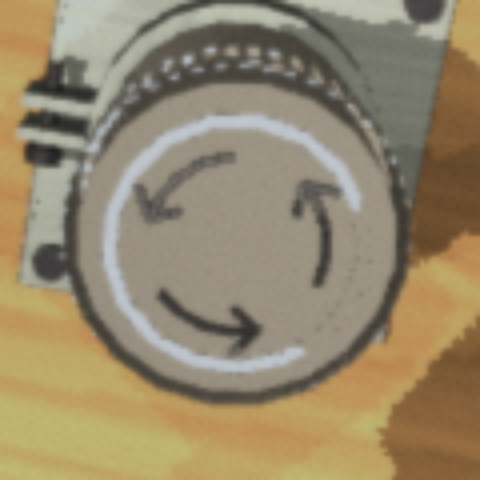

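The ring's clear side shows the disc centred at about (319.5,240) in the full picture, which puts the cap at about (0.5817,-0.2545). I'll descend now.

servo_tool --rows '[[[0,0,0,-0.002,0.0025,0.03,1],[0,0,0,0,0,0.03,1],[0,0,0,0,0,0.03,1],[0,0,0,0,0,0.025,1],[0,0,0,0,0,0.02,1],[0,0,0,0,0,0.015,1],[0,0,0,0,0,0.005,1],[0,0,0,0,0,0,1]]]'

```text
t: 2.3
tcp_pos: [0.5784, -0.2573, 0.0937]
tool_rot: [0.992, 0.124, -0.002, -0.001]
force: [-0.6, 0.2, 0.2]
finger_gap: 1.0
gripper_force: 0.0
```

servo_tool --rows '[[[0,0,0,0,0,0,1],[0,0,0,0,0,0,1],[0,0,0,0,0,0,1]]]'

```text
t: 2.55
tcp_pos: [0.581, -0.2575, 0.0968]
tool_rot: [0.992, 0.124, 0.001, 0.001]
force: [0.4, -0.1, -0.4]
finger_gap: 0.998
gripper_force: 0.0
```

servo_tool --rows '[[[0,0,0,0.001,-0.001,0,1],[0,0,0,0,0,0,1],[0,0,0,0,0,0,1],[0,0,0,0,0,0,1],[0,0,0,0,0,0,1],[0,0,0,0,0,0,1]]]'

```text
t: 3.05
tcp_pos: [0.581, -0.2555, 0.0953]
tool_rot: [0.992, 0.125, -0.0, -0.0]
force: [-0.5, -0.0, 0.0]
finger_gap: 1.003
gripper_force: 0.0
```

Run:
```python
from h import *
for k in range(4):
    s=manip.sense();manip.snapshot("top");print(s["tcp_pos"].round(4),s["force"].round(2))
```

```text
[ 0.581  -0.2555  0.0953] [-0.45 -0.04  0.04]
[ 0.581  -0.2555  0.0953] [ 0.53  0.06 -0.98]
[ 0.581  -0.2555  0.0953] [-0.14 -0.24  0.56]
[ 0.581  -0.2556  0.0952] [ 0.12 -0.26  0.52]
```

servo_tool --rows '[[[0,0,0,0,0,0,-1],[0,0,0,0,0,0,-1],[0,0,0,0,0,0,-1],[0,0,0,0,0,0,-1],[0,0,0,0,0,0,-1],[0,0,0,0,0,0,-1]]]' --squeeze 80

```text
t: 3.75
tcp_pos: [0.581, -0.2554, 0.0958]
tool_rot: [0.992, 0.125, -0.0, -0.0]
force: [-1.5, 1.1, 5.2]
finger_gap: 0.731
gripper_force: 85.8
```

servo_tool --rows '[[[0,0,0,0,0,0.002,-1],[0,0,0,0,0,0.002,-1],[0,0,0,0,0,0.001,-1],[0,0,0,0,0,0,-1],[0,0,0,0,0,0,-1],[0,0,0,0,0,0,-1]]]'

```text
t: 4.25
tcp_pos: [0.581, -0.2554, 0.0916]
tool_rot: [0.992, 0.125, 0.0, 0.0]
force: [-3.6, 2.6, 9.5]
finger_gap: 0.73
gripper_force: 86.4
```

servo_tool --rows '[[[0,0,0,0,0,0.0015,-1],[0,0,0,0,0,0.0015,-1],[0,0,0,0,0,0.001,-1],[0,0,0,0,0,0,-1],[0,0,0,0,0,0,-1],[0,0,0,0,0,0,-1]]]'

```text
t: 4.75
tcp_pos: [0.581, -0.2554, 0.0885]
tool_rot: [0.992, 0.125, 0.0, 0.0]
force: [-4.2, 4.1, 13.5]
finger_gap: 0.73
gripper_force: 86.9
```

servo_tool --rows '[[[0,0,0,-0.0005,-0.0005,0.001,-1],[0,0,0,0,0,0,-1],[0,0,-4,0,0,0,-1],[0,0,-4,0,0,0,-1],[0,0,-4,0,0,0,-1],[0,0,-4,0,0,0,-1],[0,0,0,0,0,0,-1]]]'

```text
t: 5.33
tcp_pos: [0.5815, -0.2552, 0.0881]
tool_rot: [0.965, 0.262, 0.001, 0.001]
force: [-1.5, 3.9, 15.5]
finger_gap: 0.731
gripper_force: 87.0
```

Run:
```python
from h import *
s=manip.sense();print(s["force"],s["ft_torque"],s["q"])
```

```text
[-1.45181554  3.88137675 15.47730818] [0.61467186 0.37703959 0.1431267 ] [-5.89651224e-01  7.46228803e-01  1.52695866e+00  1.41284418e-03
  8.65575789e-01  4.49400101e-01]
```

servo_tool --rows '[[[0,0,-4,0,0,0,-1],[0,0,-4,0,0,0,-1],[0,0,-4,0,0,0,-1],[0,0,-4,0,0,0,-1],[0,0,-4,0,0,0,-1],[0,0,-4,0,0,0,-1]]]'

```text
t: 5.83
tcp_pos: [0.5817, -0.2554, 0.0882]
tool_rot: [0.889, 0.457, 0.001, 0.001]
force: [-2.4, 2.2, 15.8]
finger_gap: 0.733
gripper_force: 87.0
```

servo_tool --rows '[[[0,0,-4,0,0,0,-1],[0,0,-4,0,0,0,-1],[0,0,-4,0,0,0,-1],[0,0,-4,0,0,0,-1],[0,0,-4,0,0,0,-1],[0,0,-2,0,0,0,-1],[0,0,0,0,0,0,-1],[0,0,0,0,0,0,-1]]]'

```text
t: 6.5
tcp_pos: [0.582, -0.2557, 0.0882]
tool_rot: [0.786, 0.618, 0.001, 0.002]
force: [-1.8, 2.9, 16.0]
finger_gap: 0.737
gripper_force: 87.0
```

Run:
```python
from h import *
s=manip.sense();print(s["force"],s["ft_torque"],s["q"])
im=manip.snapshot("top");print(np.degrees(2*np.arcsin(s["tool_rot"][1])))
```

```text
[-1.79375847  2.8655751  15.97378636] [ 0.43112795  0.37695902 -0.04805657] [-5.89727122e-01  7.46231173e-01  1.52627073e+00  7.63164211e-04
  8.64791749e-01 -3.51419840e-01]
76.31748878334729
```

servo_tool --rows '[[[0,0,0,0,0,-0.004,-1],[0,0,0,0,0,-0.004,-1],[0,0,0,0,0,-0.005,-1],[0,0,0,0,0,-0.005,-1],[0,0,0,0,0,-0.005,-1],[0,0,0,0,0,0,-1]]]'

```text
t: 7.05
tcp_pos: [0.5807, -0.2555, 0.1088]
tool_rot: [0.786, 0.618, 0.0, 0.001]
force: [-0.1, 0.4, -0.9]
finger_gap: 0.732
gripper_force: 87.2
```

servo_tool --rows '[[[0,0,0,0,0,-0.01,-1],[0,0,0,0,0,-0.02,-1],[0,0,0,0,0,-0.02,-1],[0,0,0,0,0,-0.015,-1],[0,0,0,0.01,-0.004,-0.005,-1],[0,0,0,0.02,-0.0075,0,-1],[0,0,0,0.03,-0.0115,0,-1],[0,0,0,0.03,-0.0115,0,-1]]]'

```text
t: 7.72
tcp_pos: [0.567, -0.1584, 0.1779]
tool_rot: [0.787, 0.617, -0.0, -0.001]
force: [0.4, -0.2, -1.6]
finger_gap: 0.73
gripper_force: 88.8
```

servo_tool --rows '[[[0,0,0,0.03,-0.0115,0,-1],[0,0,0,0.03,-0.0115,0,-1],[0,0,0,0.03,-0.0115,0,-1],[0,0,0,0.03,-0.0115,0,-1],[0,0,0,0.03,-0.0115,0,-1],[0,0,0,0.03,-0.0115,0,-1],[0,0,0,0.03,-0.0115,0,-1],[0,0,0,0.02,-0.0075,0,-1]]]'

```text
t: 8.38
tcp_pos: [0.5346, 0.0879, 0.1777]
tool_rot: [0.786, 0.618, -0.001, -0.001]
force: [0.8, -0.0, -0.1]
finger_gap: 0.73
gripper_force: 88.8
```

servo_tool --rows '[[[0,0,0,0.02,-0.0075,0,-1],[0,0,0,0.01,-0.004,0,-1],[0,0,0,0,0,0,-1],[0,0,0,0,0,0,-1],[0,0,0,0,0,0,-1],[0,0,0,0,0,0,-1]]]'

```text
t: 8.88
tcp_pos: [0.5333, 0.1154, 0.1782]
tool_rot: [0.787, 0.617, -0.0, 0.0]
force: [0.5, -1.1, 0.4]
finger_gap: 0.734
gripper_force: 88.8
```

Run:
```python
from h import *
s=manip.sense();print(s["tcp_pos"],s["force"],s["q"])
a=manip.snapshot("top");b=manip.snapshot("scene");cv2.imwrite("pics/c3.png",np.hstack([a[140:440,130:490],b[150:450,150:510]]))
```

```text
[0.53329672 0.1153629  0.17821987] [ 0.47041551 -1.06562604  0.39838103] [ 8.35788482e-03  5.20276698e-01  1.70296335e+00 -4.45477979e-04
  9.18484805e-01  2.49022806e-01]
```

View pics/c3.png

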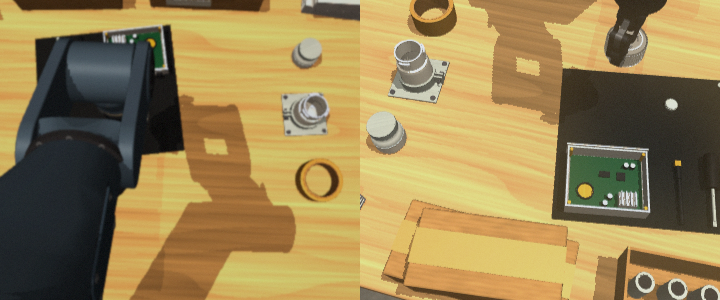

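The cap hangs in the gripper over the near half of the mat, and the tub stands open. Lowering it now.

servo_tool --rows '[[[0,0,0,-0.008,0.005,0.01,-1],[0,0,0,0,0,0.025,-1],[0,0,0,0,0,0.03,-1],[0,0,0,0,0,0.03,-1],[0,0,0,0,0,0.025,-1],[0,0,0,0,0,0.015,-1],[0,0,0,0,0,0.008,-1],[0,0,0,0,0,0.003,-1]]]'

```text
t: 9.65
tcp_pos: [0.5354, 0.1067, 0.0304]
tool_rot: [0.787, 0.617, -0.001, -0.001]
force: [1.2, 0.5, 0.0]
finger_gap: 0.731
gripper_force: 88.8
```

servo_tool --rows '[[[0,0,0,0,0,0.002,-1],[0,0,0,0,0,0.001,-1],[0,0,0,0,0,0,-1],[0,0,0,0,0,0,-1],[0,0,0,0,0,0,-1]]]'

```text
t: 10.07
tcp_pos: [0.5366, 0.1076, 0.0302]
tool_rot: [0.786, 0.618, 0.001, 0.001]
force: [-0.0, 0.2, -1.0]
finger_gap: 0.731
gripper_force: 88.8
```

servo_tool --rows '[[[0,0,0,0,0,0.001,-1],[0,0,0,0,0,0.001,-1],[0,0,0,0,0,0.001,-1],[0,0,0,0,0,0,-1],[0,0,0,0,0,0,-1],[0,0,0,0,0,0,-1]]]'

```text
t: 10.57
tcp_pos: [0.536, 0.1076, 0.0263]
tool_rot: [0.786, 0.618, -0.0, -0.0]
force: [0.5, -0.3, 0.3]
finger_gap: 0.736
gripper_force: 88.8
```

servo_tool --rows '[[[0,0,0,0,0,0.001,-1],[0,0,0,0,0,0.001,-1],[0,0,0,0,0,0,-1],[0,0,0,0,0,0,-1],[0,0,0,0,0,0,-1]]]'

```text
t: 10.98
tcp_pos: [0.536, 0.1076, 0.0243]
tool_rot: [0.786, 0.618, -0.0, -0.0]
force: [0.6, 0.3, -0.7]
finger_gap: 0.731
gripper_force: 88.8
```

servo_tool --rows '[[[0,0,0,0,0,0.001,-1],[0,0,0,0,0,0.0005,-1],[0,0,0,0,0,0,-1],[0,0,0,0,0,0,-1],[0,0,0,0,0,0,-1]]]'

```text
t: 11.4
tcp_pos: [0.5361, 0.1076, 0.024]
tool_rot: [0.786, 0.618, 0.0, 0.0]
force: [-1.7, 0.6, 8.8]
finger_gap: 0.732
gripper_force: 90.0
```

Contact is confirmed, so I'll release and lift.

servo_tool --rows '[[[0,0,0,0,0,-0.0005,1],[0,0,0,0,0,0,1],[0,0,0,0,0,0,1],[0,0,0,0,0,0,1],[0,0,0,0,0,0,1],[0,0,0,0,0,0,1]]]'

```text
t: 11.9
tcp_pos: [0.536, 0.1076, 0.0231]
tool_rot: [0.786, 0.618, -0.0, -0.0]
force: [0.2, 0.5, 0.1]
finger_gap: 1.005
gripper_force: 0.0
```

servo_tool --rows '[[[0,0,0,0,0,-0.005,1],[0,0,0,0,0,-0.015,1],[0,0,0,0,0,-0.025,1],[0,0,0,0,0,-0.03,1],[0,0,0,0,0,-0.03,1],[0,0,0,0,0,-0.02,1],[0,0,0,0,0,0,1]]]'

```text
t: 12.48
tcp_pos: [0.5388, 0.1077, 0.1529]
tool_rot: [0.786, 0.618, 0.004, 0.003]
force: [1.5, 0.0, -0.3]
finger_gap: 0.996
gripper_force: 0.0
```

Run:
```python
from h import *
for k in range(3): s=manip.sense();ci=manip.camera_info("wrist");im=manip.snapshot("wrist")
print(s["t"],s["tcp_pos"],s["tool_rot"],s["finger_gap"]);cv2.imwrite("pics/w4.png",im)
print(proj("wrist",np.array([.5203,.2309,.0107])),proj("wrist",np.array([.536,.1076,.038])))
```

```text
12.5833 [0.53634761 0.10761591 0.14933892] [7.86318501e-01 6.17820380e-01 8.56639897e-04 6.77082987e-04] 1.0010216043535662
[246.47353984  61.16193874] [316.72690372 249.72077077]
```

View pics/w4.png

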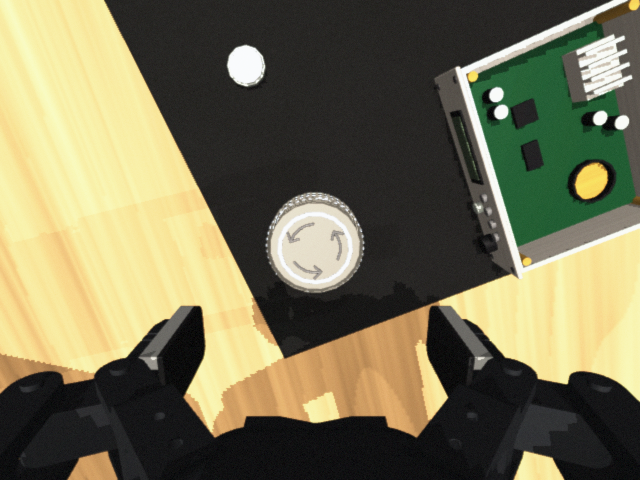

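The wrist view shows the cap lying flat and right way up on the mat at (315,246), with the cell at (246,66).

Run:
```python
from h import *
from scipy.spatial.transform import Rotation as R
s=manip.sense();ci=manip.camera_info("wrist");im=manip.snapshot("wrist")
m=(im.min(2)>120).astype(np.uint8);m[:30]=0;m[110:]=0;m[:,:205]=0;m[:,290:]=0
n,l,st,c=cv2.connectedComponentsWithStats(m);i=1+np.argmax(st[1:,4]);print(st[i],c[i])
p=ray("wrist",*c[i],.0095,ci);print(p,s["tcp_pos"])
print(R.from_quat(s["tool_rot"]).inv().apply(np.array([p[0],p[1],.08])-s["tcp_pos"]))
```

```text
[ 228   44   39   42 1223] [247.11610793  64.34096484]
[0.52002777 0.22929228 0.0095    ] [0.5355296  0.10760221 0.14823381]
[ 0.11457408 -0.04382455  0.06824092]
```

servo_tool --rows '[[[0,0,0,0.015,-0.0058,0,0],[0,0,0,0.03,-0.0114,0,0],[0,0,0,0.03,-0.0114,0.01,0],[0,0,0,0.025,-0.0096,0.02,0],[0,0,0,0.012,-0.0045,0.02,0],[0,0,0,0.0035,-0.0011,0.01,0],[0,0,0,0,0,0.006,0],[0,0,0,0,0,0,0]]]' --squeeze 30

```text
t: 13.35
tcp_pos: [0.5195, 0.2294, 0.0802]
tool_rot: [0.786, 0.618, -0.002, -0.001]
force: [0.8, -0.3, 0.9]
finger_gap: 0.501
gripper_force: 0.0
```

servo_tool --rows '[[[0,0,0,0,0,0,0],[0,0,0,0,0,0,0],[0,0,0,0,0,0,0],[0,0,0,0,0,0,0]]]'

```text
t: 13.68
tcp_pos: [0.5216, 0.2296, 0.0833]
tool_rot: [0.787, 0.617, 0.001, 0.0]
force: [-0.6, 0.3, 0.3]
finger_gap: 0.503
gripper_force: 0.0
```

Run:
```python
from h import *
from scipy.spatial.transform import Rotation as R
s=manip.sense();ci=manip.camera_info("wrist");im=manip.snapshot("wrist");cv2.imwrite("pics/w5.png",im[120:420,120:520])
print(s["t"],s["tcp_pos"],s["finger_gap"]);u=proj("wrist",np.array([.5203,.23,.0107]));print(u)
p=np.array([.5203,.230,.0225]);print(R.from_quat(s["tool_rot"]).inv().apply(p-s["tcp_pos"]))
```

```text
13.6833 [0.52160467 0.22957852 0.08326158] 0.502879150196709
[313.70860797 269.52528518]
[ 5.37187217e-05 -1.46399936e-03  6.07593861e-02]
```

View pics/w5.png

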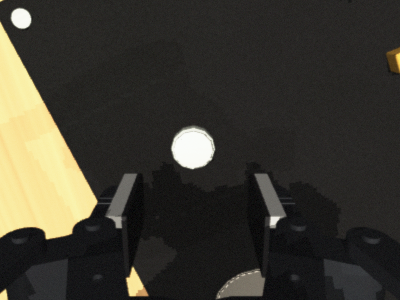

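The cell is at (313,269), which matches the prediction. Descending.

servo_tool --rows '[[[0,0,0,0,-0.001,0.01,0],[0,0,0,0,0,0.015,0],[0,0,0,0,0,0.015,0],[0,0,0,0,0,0.01,0],[0,0,0,0,0,0.005,0],[0,0,0,0,0,0,0],[0,0,0,0,0,0,0],[0,0,0,0,0,0,0]]]'

```text
t: 14.4
tcp_pos: [0.5203, 0.2306, 0.0278]
tool_rot: [0.786, 0.618, 0.0, 0.0]
force: [0.0, -0.0, 0.3]
finger_gap: 0.496
gripper_force: 0.0
```

servo_tool --rows '[[[0,0,0,0,0,0,0],[0,0,0,0,0,0,0],[0,0,0,0,0,0,0]]]'

```text
t: 14.65
tcp_pos: [0.5202, 0.2305, 0.0279]
tool_rot: [0.786, 0.618, 0.0, 0.0]
force: [0.3, -0.2, 0.4]
finger_gap: 0.495
gripper_force: 0.0
```

servo_tool --rows '[[[0,0,0,0,0,0.003,0],[0,0,0,0,0,0.002,0],[0,0,0,0,0,0,0],[0,0,0,0,0,0,-1],[0,0,0,0,0,0,-1],[0,0,0,0,0,0,-1],[0,0,0,0,0,0,-1],[0,0,0,0,0,0,-1]]]'

```text
t: 15.32
tcp_pos: [0.5199, 0.2305, 0.0223]
tool_rot: [0.786, 0.618, 0.0, 0.0]
force: [-1.0, 0.4, 0.7]
finger_gap: 0.264
gripper_force: 29.4
```

servo_tool --rows '[[[0,0,0,0,0,-0.01,-1],[0,0,0,0,0,-0.02,-1],[0,0,0,0,0,-0.03,-1],[0,0,0,0,0,-0.035,-1],[0,0,0,-0.01,0.004,-0.025,-1],[0,0,0,-0.02,0.0075,-0.01,-1],[0,0,0,-0.03,0.0115,0,-1],[0,0,0,-0.03,0.0115,0,-1]]]'

```text
t: 15.98
tcp_pos: [0.5326, 0.1346, 0.1545]
tool_rot: [0.786, 0.619, 0.002, 0.001]
force: [1.3, -0.2, -0.9]
finger_gap: 0.264
gripper_force: 29.4
```

servo_tool --rows '[[[0,0,0,-0.03,0.0115,0,-1],[0,0,0,-0.03,0.0115,0,-1],[0,0,0,-0.03,0.0115,0,-1],[0,0,0,-0.03,0.0115,0,-1],[0,0,0,-0.03,0.0115,0,-1],[0,0,0,-0.03,0.0115,0,-1],[0,0,0,-0.03,0.0115,0,-1],[0,0,0,-0.03,0.0115,0,-1]]]'

```text
t: 16.65
tcp_pos: [0.5645, -0.1217, 0.1531]
tool_rot: [0.786, 0.618, 0.0, 0.0]
force: [0.4, 0.1, -0.4]
finger_gap: 0.263
gripper_force: 29.4
```

servo_tool --rows '[[[0,0,0,-0.03,0.0115,0,-1],[0,0,0,-0.03,0.0115,0,-1],[0,0,0,-0.03,0.0115,0,-1],[0,0,0,-0.025,0.0095,0,-1],[0,0,0,-0.012,0.0045,0,-1],[0,0,0,0,0,0,-1],[0,0,0,0,0,0,-1],[0,0,0,0,0,0,-1]]]'

```text
t: 17.32
tcp_pos: [0.581, -0.2529, 0.1522]
tool_rot: [0.786, 0.618, -0.0, -0.001]
force: [0.5, 0.4, -0.2]
finger_gap: 0.263
gripper_force: 29.4
```

Run:
```python
from h import *
from scipy.spatial.transform import Rotation as R
for k in range(3):s=manip.sense();manip.snapshot("top")
ci=manip.camera_info("wrist")
im=manip.snapshot("wrist");cv2.imwrite("pics/w6.png",im)
print(s["t"],s["tcp_pos"],s["finger_gap"],s["gripper_force"]);print(proj("wrist",np.array([.5815,-.255,.095])))
print(R.from_quat(s["tool_rot"]).inv().apply(np.array([.5815,-.255,.121])-s["tcp_pos"]))
```

```text
17.4167 [ 0.5813194  -0.25274921  0.15229703] 0.2628610452279517 29.434172809123993
[316.79126272 282.60953217]
[-0.00217378  0.00074855  0.03129404]
```

View pics/w6.png

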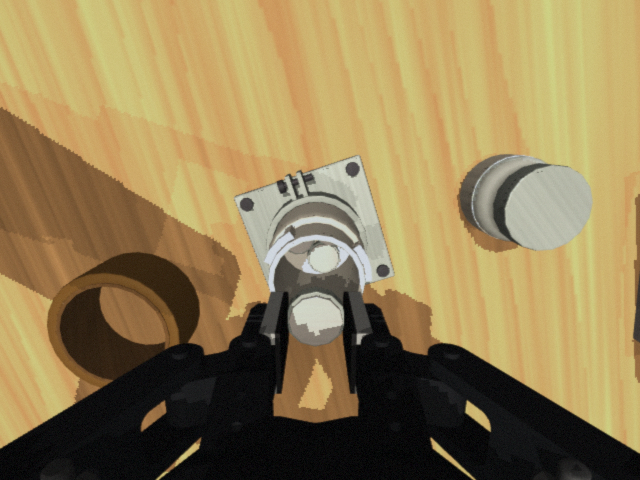

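The cell is held at (317,317), and the mouth is centred near (318,280), as predicted. I'll descend and release.

servo_tool --rows '[[[0,0,0,-0.002,0.0005,0.008,-1],[0,0,0,0,0,0.01,-1],[0,0,0,0,0,0.008,-1],[0,0,0,0,0,0.004,-1],[0,0,0,0,0,0,-1],[0,0,0,0,0,0,-1],[0,0,0,0,0,0,-1],[0,0,0,0,0,0,-1]]]'

```text
t: 18.18
tcp_pos: [0.582, -0.2573, 0.1226]
tool_rot: [0.786, 0.618, 0.0, 0.0]
force: [-0.7, -0.3, 0.2]
finger_gap: 0.265
gripper_force: 29.4
```

servo_tool --rows '[[[0,0,0,0,0,0,-1],[0,0,0,0,0,0,0.1],[0,0,0,0,0,0,0.1],[0,0,0,0,0,0,0.1],[0,0,0,0,0,0,0.1],[0,0,0,0,0,0,0.1]]]'

```text
t: 18.68
tcp_pos: [0.5818, -0.2571, 0.1224]
tool_rot: [0.786, 0.618, 0.0, 0.0]
force: [0.9, -0.2, -0.2]
finger_gap: 0.551
gripper_force: 0.0
```

servo_tool --rows '[[[0,0,0,0,0,-0.01,0.1],[0,0,0,0,0,-0.025,0.1],[0,0,0,0,0,-0.03,0.1],[0,0,0,0,0,-0.03,0.1],[0,0,0,0,0,-0.01,0.1],[0,0,0,0,0,0,0.1],[0,0,0,0,0,0,0.1],[0,0,0,0,0,0,0.1]]]'

```text
t: 19.35
tcp_pos: [0.5807, -0.2564, 0.2258]
tool_rot: [0.786, 0.618, -0.001, -0.002]
force: [-1.1, 0.2, -0.6]
finger_gap: 0.55
gripper_force: 0.0
```

Run:
```python
from h import *
s=manip.sense();print(s["t"],s["tcp_pos"],s["force"],s["finger_gap"])
im=manip.snapshot("wrist");t=manip.snapshot("top");cv2.imwrite("pics/f.png",np.hstack([im[100:400,150:470],t[140:440,130:490]]))
```

```text
19.35 [ 0.58068886 -0.25639455  0.22579973] [-1.08214037  0.19818966 -0.58802876] 0.5497211849099455
```

View pics/f.png

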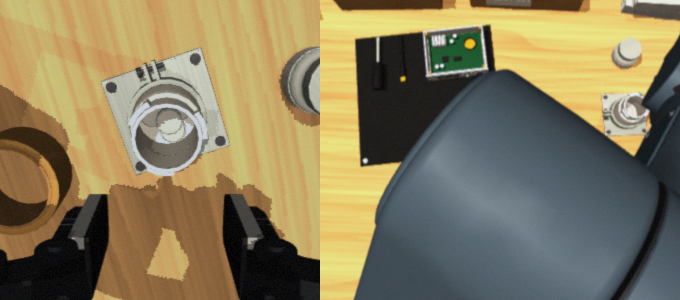

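The wrist view shows the cell inside the open tub at crop (170,125), with nothing on the rim. The cell is no longer on the mat, and the bystanders haven't moved. Handing in.

```bash
python3 -c "
from h import *
print(manip.sign_off())"
```

```text
the job is handed in; nothing more can be done
None
```

The coin cell is in the open tub, the cap is lying flat and right way up on the mat, and I've handed the job in; no verdict came back.

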